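# Set a shaft collar on the set-screw flat and hold it for tightening

### The job

The gear unit's upright shaft has a set-screw flat near its end. Turn the shaft between the fingers until that flat faces the notched key rest on the front of the unit; then slip the collar that has the screw (not the plain spacer) over the shaft with its screw on the flat, leaving the other loose things where they lie. Finish while still holding the collar there for tightening: level, its top face flush with the end of the shaft, its screw tip pressed against the flat and the flat still facing the key rest.

Things in the scene. Friction and masses are not known exactly. Their poses are not given: they have to be found in the camera images.
- unit: Gear unit screwed to the bench (fixed; its place and yaw differ each time): aluminium base plate 116 x 96 x 10 mm, grey housing 76 x 76 mm up to 56 mm, bearing boss 48 mm wide up to 65 mm, upright steel shaft in the middle. Origin at the bench surface on the shaft axis, z up; -x points to the front, where the key rest stands.
- key_rest (a point): Bottom of the 12 mm wide notch in the key rest, an aluminium plate on the unit's front (10 x 36 mm in plan, 43 mm in front of the shaft axis); the notch is 78 mm above the bench, the tips of its two horns 90 mm.
- shaft (a joint): Angle of the shaft about its upright axis, positive anticlockwise seen from above; 0 when the flat faces the key rest (unit's -x), starts between 0.6 and 2.4, range +-3.3. It turns against about 0.08 N m of friction and stays where it is left.
- shaft_end (a point): Centre of the shaft's upper end, 145 mm above the bench, on the axis; turns with the shaft, its -x is the direction the flat faces. The shaft is 24 mm in diameter; the top 5 mm are chamfered by 2.5 mm. The upper 44 mm have one flat, 7 mm from the axis, 19.5 mm wide and ending in a step below, so that it measures 19 mm from the flat to the round side opposite and 24 mm along the flat.
- flat_center (a point): Centre of the flat, 22 mm below the end of the shaft; turns with the shaft; its -x is the flat's outward direction.
- collar_center (a point): Centre of the loose steel collar, half-way up: ring 50 mm outside, 28 mm bore, 24 mm high, 0.2 kg nominally, lying flat on the bench, its axis z upright. A 6 mm screw runs along its -x direction at mid height: the 11 mm wide head reaches 35 mm from the centre outside, the tip stands into the bore to 9 mm from the axis, so that the collar passes down the shaft only with the screw over the flat (about 1.5 mm clearance round the shaft, 2 mm between screw tip and flat).
- screw_tip (a point): Inner tip of the collar's screw, 9 mm from the collar's axis, at mid height.
- spacer_center (a point): Centre of the plain spacer, half-way up: the same ring (50 mm outside, 28 mm bore, 24 mm high) without a screw, lying on the bench; to be left alone. Collar and spacer may change places.
- hex_keys: Folding hex key set, 22 x 92 x 24 mm, lying beyond the rings; origin under its centre; to be left alone.
- driver: Slim screwdriver, 166 mm long, lying beyond the unit; origin under its centre; to be left alone.
- gauge: Pin gauge, 110 mm long, 21 mm wide, 18 mm high, lying beside the unit; origin under its centre; to be left alone.
Things that resemble listed ones, but are neither listed nor needed, are in the scene too. There is more than one size of the unit; the one meant has the size given above.

How it is judged (in metres and radians):
On the way:
1. the fingers have turned the shaft so that its flat faces the key rest (within 0.15 rad) (value of joint shaft between -0.15 and 0.15 rad and contact force between the fingers and unit above 1 N), for 0.2 s.
At the end, for the whole second after the job is handed in: The fingers hold the collar still: level (0.12 rad), top within 6 mm of flush with the shaft end, within 6 mm of the axis, screw tip within 1.2 mm of the flat and 4 mm of its middle line, pressed on the shaft with over 0.7 N; the flat faces the key rest within 0.2 rad (value of joint shaft between -0.2 and 0.2 rad and z of collar_center in the frame of shaft_end between -0.018 and -0.006 m and horizontal distance between collar_center and shaft_end below 0.006 m and x of screw_tip in the frame of shaft_end between -0.0082 and -0.005 m and y of screw_tip in the frame of shaft_end between -0.004 and 0.004 m and angle between collar_center's own z axis and vertical below 0.12 rad and contact force between the fingers and collar above 2 N and contact force between collar and unit above 0.7 N and linear speed of collar below 0.02 m/s); the arm keeps its last pose, push and grip.
It fails at once if the spacer, hex keys, screwdriver or pin gauge is shifted by more than 40 mm (distance of any of spacer_center, hex_keys, driver, gauge from where it was at the start of the episode above 0.04 m).
It also fails if it takes over 64 s, if anything falls off the work surface, if the arm or the gripper's body presses on something with over 40 N, if the wrist force passes 120 N, or if a joint passes its speed limit or range.

### The arm

A 6-joint arm with a two-finger parallel gripper is mounted at the origin on a cart in front of the work surface, level with it; the furniture and walls round the work are solid. World frame = base frame: x ahead of the robot, y to its left, z up, the work surface at z = 0. Lengths are in mm, angles in rad, forces in N, time in s.
With the tool pointing down it reaches from about 350 to 975 mm from the base axis. Payload 7.1 kg.
Tool frame: the origin (TCP) lies on the front face of the gripper's body, between the roots of the fingers; the fingertips stand 80 mm ahead of it and the grasp point (between the pads) lies 61 mm ahead of it (env.tips_ahead is the distance from the TCP to the fingertips, in mm); z points along the fingers, y is the direction in which the jaws open and shut (so a half turn about z gives the same grasp; the last joint's range is limited). The gripper opens to 88 mm and grips with 3 to 60 N. Pads are 20 mm wide; open, the fingers measure 115 mm over their backs; the gripper's body (75 mm by 178 mm) begins 61 mm behind the grasp point.
Start: joints at [-1.36, 0.423, 1.63, -0, 1.089, -0.019], TCP at [142.384, -608.549, 302.675] pointing down, gripper open.
Joint ranges: [-3, 3], [-0.9, 2.11], [0.09, 2.58], [-1.31, 4.45], [0.11, 2.69], [-2.54, 2.54]. Speed limits (rad/s): [2.39, 2.39, 3.01, 3.14, 3.14, 3.14].

### API

Orientations are given as a unit quaternion [x, y, z, w].
In Python, from station import env, set_gripper, viewer, workorder gives the robot as it stands. Calls block until the motion is done:
- env.reach(position, orientation): joint-space move of the TCP to a pose.
- env.move_l(position, rot=None, rate=150, f_stop=None): straight line of the TCP; rot=None keeps the orientation; rate is the mean speed in mm/s. With f_stop (N) it stops when the force on the tool has changed by that much, and returns True; else False.
- env.move_joints(angles): joint-space move.
- set_gripper(opening): finger opening in mm; the grip force is fixed at half the most; returns when the fingers have stopped.
- env.hold(seconds).
- env.ik(position, orientation): joint angles nearest the present ones, or None.
- env.read_state(): the state.
- viewer.camera(name): name is "scene" or "top" or "wrist"; returns the picture (400x640x3 uint8, blue, green, red); there is no depth.
- viewer.camera_params(name): a dict with "fx", "fy", "cx", "cy" (pixels), "pose" (4x4, takes a point from camera to world coordinates); the wrist camera has in their place "tool_from_camera" (4x4, takes a point from camera to tool coordinates, whose origin is the TCP and whose axes are the flange's). Camera axes: x right, y up, looking along -z (the intrinsics and any distortion apply to the point x, -y, -z); pixel columns grow to the right and rows downward; lengths in mm; the calibration is good to about 2 mm. A picture is of the moment at which its call begins: read the wrist's pose just before it. camera_params takes no time and is no camera call.
A pose or a line that the arm cannot do raises env.IKError and nothing moves.
- workorder.sign_off(): hands the job in, once; it reports no verdict.
The state is a dict: "time_s": time; "qpos": joint angles; "dq": joint speeds; "tau": joint torques, N m; "tool_pos": TCP position; "orientation": TCP orientation; "force": force on the tool from outside, world axes, zero at the start; "wrist_torque": the same for the moment, N m; "width": finger opening in mm.
Only numpy, scipy, OpenCV 4.12 (cv2) and the standard library are available. Lean on these libraries where they do the work, as an engineer would, in place of code of your own. Each camera call takes 0.05 s, during which the arm holds its last target.

## Working session

There is one attempt and no reset: what is moved stays moved. The work goes in short steps, each a Python script; the robot and the scene stay as the last script left them, time stands still between calls to the robot, and variables do not carry over. Pictures are saved under pics/ and viewed, and the job is handed in when it is done.

```bash
ls; mkdir -p pics; python3 - <<'E'
from station import env, set_gripper, viewer, workorder
import cv2, json
for n in ["scene","top","wrist"]:
    im=viewer.camera(n); cv2.imwrite(f"pics/{n}0.png",im)
    p=viewer.camera_params(n); print(n,p)
s=env.read_state();print(s['time_s'],s['tool_pos'],s['orientation'],s['width'],s['force'])
E
```

```text
pics
scene {'fx': 432.9929232818642, 'fy': 432.9929232818642, 'cx': 319.5485776724834, 'cy': 199.46755707412984, 'pose': array([[ 9.05189175e-01,  2.23925872e-01, -3.61233665e-01,
         1.37457722e+02],
       [-4.24999812e-01,  4.82465025e-01, -7.65899902e-01,
        -9.17580724e+02],
       [ 2.77780575e-03,  8.46808540e-01,  5.31890572e-01,
         6.93957886e+02],
       [ 0.00000000e+00,  0.00000000e+00,  0.00000000e+00,
         1.00000000e+00]])}
top {'fx': 401.9716016543305, 'fy': 401.9716016543305, 'cx': 321.2273252228794, 'cy': 195.85794891387118, 'pose': array([[ 2.17834293e-02,  9.94181336e-01, -1.05493858e-01,
         4.27595749e+02],
       [-9.99402519e-01,  1.88218029e-02, -2.89886926e-02,
        -9.50422977e+01],
       [-2.68344326e-02,  1.06062300e-01,  9.93997335e-01,
         9.65221798e+02],
       [ 0.00000000e+00,  0.00000000e+00,  0.00000000e+00,
         1.00000000e+00]])}
wrist {'fx': 298.99036812709437, 'fy': 298.99036812709437, 'cx': 321.11173964275525, 'cy': 208.1549012852146, 'tool_from_camera': array([[ 2.11328690e-04,  9.54276463e-01,  2.98925388e-01,
         8.30421165e+01],
       [ 9.99999760e-01, -4.45026882e-06, -6.92754314e-04,
         4.81707291e-01],
       [-6.59748838e-04,  2.98925463e-01, -9.54276235e-01,
        -8.21448895e+01],
       [ 0.00000000e+00,  0.00000000e+00,  0.00000000e+00,
         1.00000000e+00]])}
0.15 [ 142.30368956 -608.24850283  302.09100135] [ 9.93407623e-01  1.14634024e-01 -6.26884403e-05 -5.76189429e-04] 87.80896588517423 [0.88434197 0.43939883 0.82222618]
```

View pics/scene0.png

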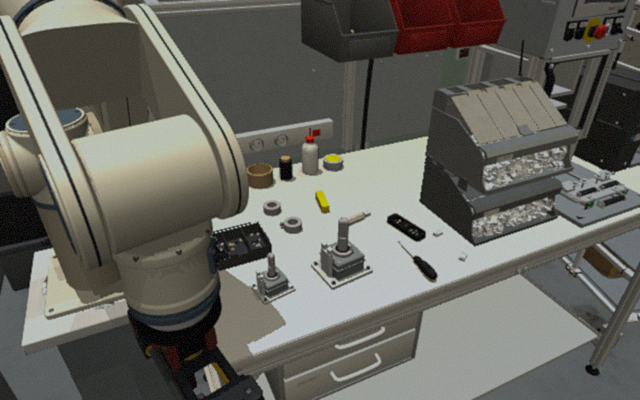

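View pics/top0.png

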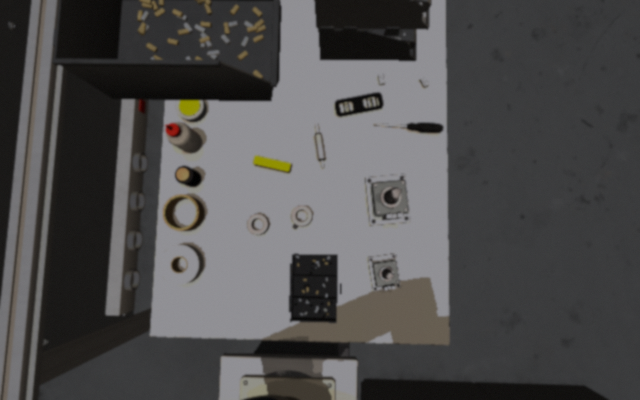

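View pics/wrist0.png

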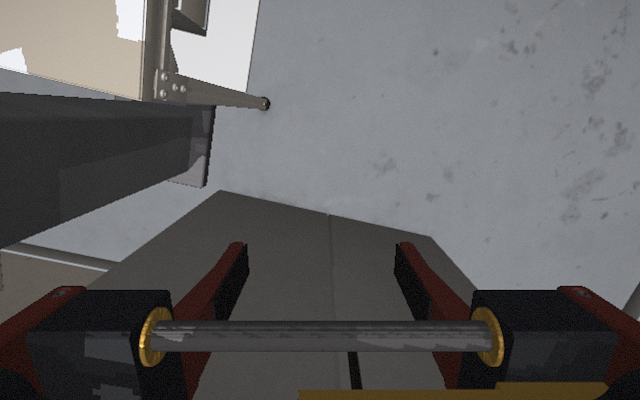

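```bash
cat > h.py <<'E'
import numpy as np, cv2
from station import env, set_gripper, viewer, workorder
from scipy.spatial.transform import Rotation as R
def topw(cam,u,v,z):
    p=viewer.camera_params(cam); T=p['pose']
    d=T[:3,:3]@np.array([(u-p['cx'])/p['fx'],-(v-p['cy'])/p['fy'],-1]); o=T[:3,3]
    return o+d*(z-o[2])/d[2]
def wristray(u,v,z,tp,q):
    p=viewer.camera_params('wrist'); T=np.eye(4); T[:3,:3]=R.from_quat(q).as_matrix(); T[:3,3]=tp
    T=T@p['tool_from_camera']
    d=T[:3,:3]@np.array([(u-p['cx'])/p['fx'],-(v-p['cy'])/p['fy'],-1]); o=T[:3,3]
    return o+d*(z-o[2])/d[2]
def wproj(P,tp,q):
    p=viewer.camera_params('wrist'); T=np.eye(4); T[:3,:3]=R.from_quat(q).as_matrix(); T[:3,3]=tp
    T=np.linalg.inv(T@p['tool_from_camera']); c=T[:3,:3]@np.array(P,float)+T[:3,3]
    return np.array([p['cx']+p['fx']*c[0]/-c[2], p['cy']-p['fy']*c[1]/-c[2]])
def down(yaw):  # tool z down, tool y axis horizontal at yaw+90 dir: x axis at yaw
    x=np.array([np.cos(yaw),np.sin(yaw),0]); z=np.array([0,0,-1.]); y=np.cross(z,x)
    return R.from_matrix(np.c_[x,y,z]).as_quat()
def crop(im,x0,y0,w,h,s,name):
    cv2.imwrite(name,cv2.resize(im[y0:y0+h,x0:x0+w],None,fx=s,fy=s,interpolation=cv2.INTER_CUBIC))
def st():
    s=env.read_state(); print('t%.2f'%s['time_s'],np.round(s['tool_pos'],1),np.round(s['qpos'],3),'F',np.round(s['force'],1),'M',np.round(s['wrist_torque'],2),'w%.1f'%s['width']); return s
E
python3 - <<'E'
from h import *
im=cv2.imread('pics/top0.png'); crop(im,230,130,200,150,4,'pics/tc.png')
im=cv2.imread('pics/scene0.png'); crop(im,230,180,200,130,4,'pics/sc.png')
for u,v,z in [(390,198,65),(385,272,40),(301,215,24),(258,223,24),(320,147,9),(272,163,12)]: print(u,v,topw('top',u,v,z).round())
E
```

```text
390 198 [ 521. -223.   65.]
385 272 [ 355. -216.   40.]
301 215 [481. -21.  24.]
258 223 [461.  80.  24.]
320 147 [648. -62.   9.]
272 163 [606.  53.  12.]
```

View pics/tc.png

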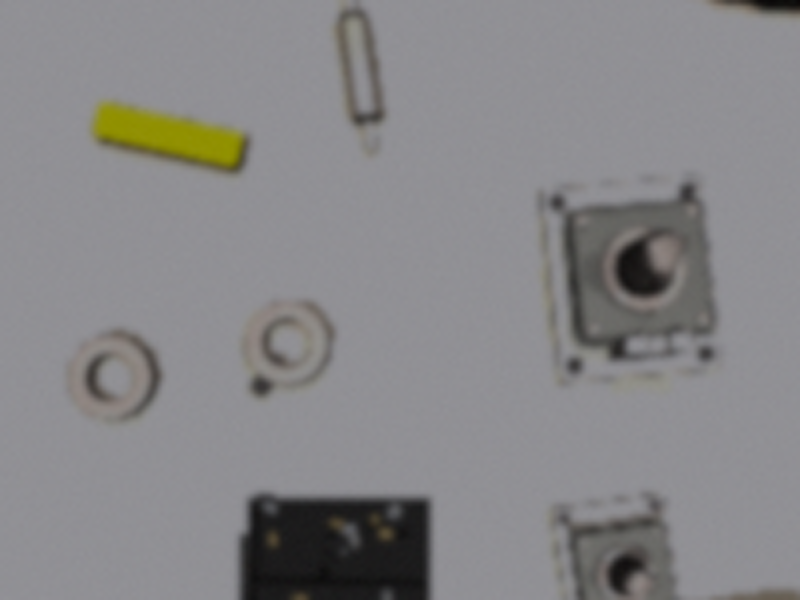

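View pics/sc.png

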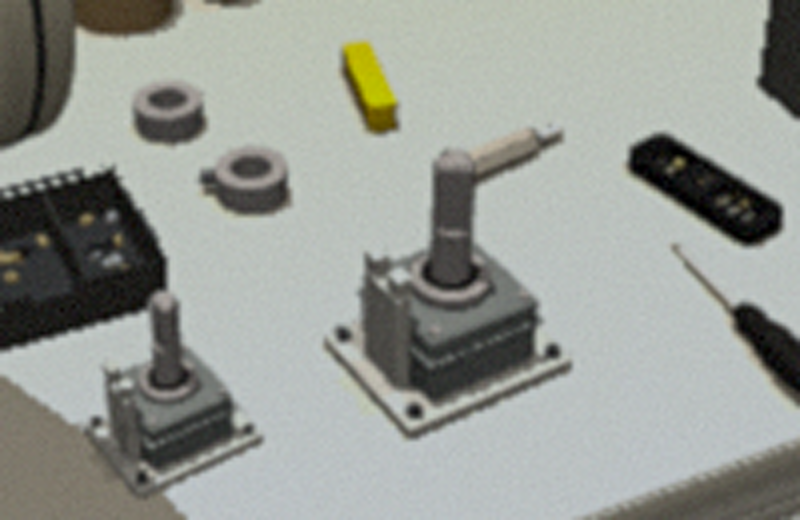

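```bash
python3 - <<'E'
from h import *
env.reach([490,-223,340],down(0)); s=st(); im=viewer.camera('wrist'); cv2.imwrite('pics/wu1.png',im)
env.reach([445,-21,300],down(0)); s=st(); im=viewer.camera('wrist'); cv2.imwrite('pics/wc1.png',im)
E
```

```text
t2.03 [ 489.8 -223.7  340. ] [-0.45   0.252  1.787 -0.     1.102  1.121] F [ 0.7 -0.4 -0.2] M [ 0.04  0.03 -0.01] w87.6
t2.93 [445.8 -21.7 300.5] [-0.075  0.16   2.012 -0.     0.968  1.496] F [ 0.5 -0.2 -0.3] M [ 0.04 -0.01 -0.02] w88.0
```

View pics/wu1.png

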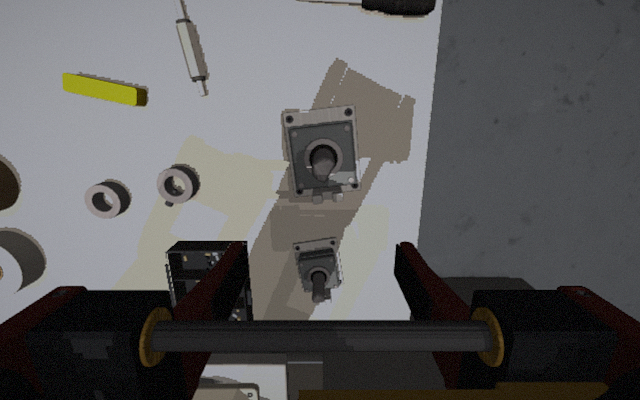

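View pics/wc1.png

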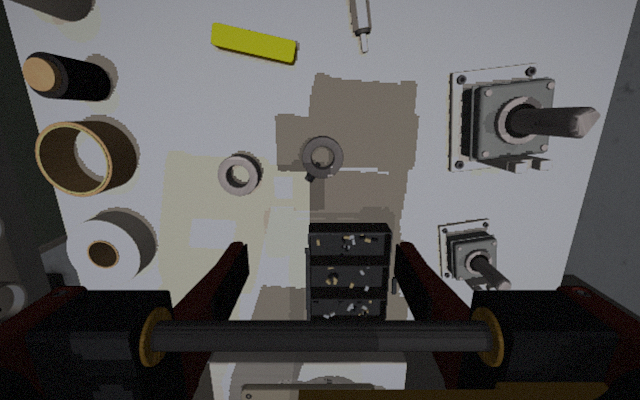

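```bash
python3 - <<'E'
from h import *
a=cv2.imread('pics/wu1.png'); crop(a,270,90,110,130,5,'pics/a.png')
a=cv2.imread('pics/wc1.png'); crop(a,280,120,80,80,7,'pics/b.png')
E
```

```text
(no output)
```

View pics/a.png

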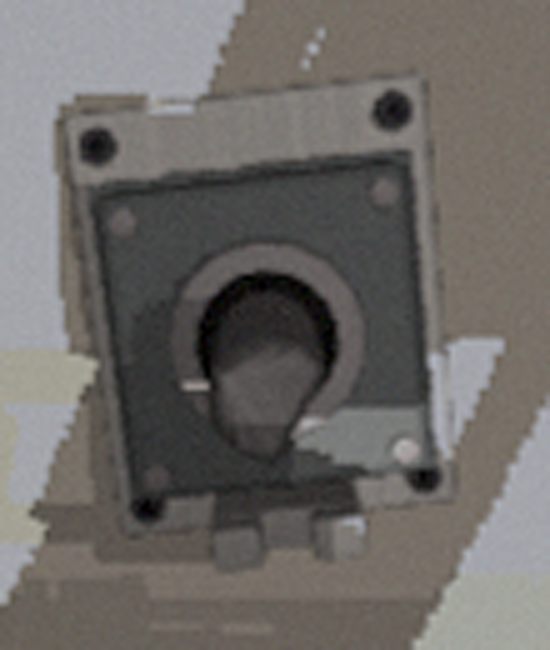

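View pics/b.png

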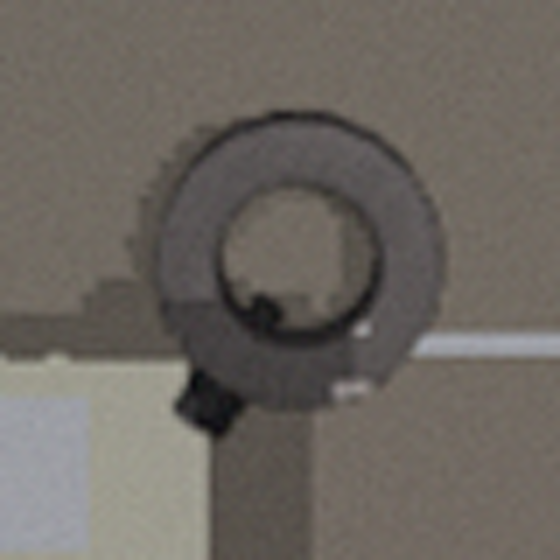

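```bash
python3 - <<'E'
from h import *
q=down(0); tp=[489.8,-223.7,340.]
C=np.array([wristray(270+u/5,90+v/5,10,tp,q)[:2] for u,v in [(67,113),(420,75),(130,533),(452,491)]]);print(C.round(1))
c=C.mean(0);print('base centre',c)
print('sides',[np.linalg.norm(C[i]-C[j]).round(1) for i,j in [(0,1),(2,3),(0,2),(1,3)]])
dx=(C[0]+C[1]-C[2]-C[3]);dy=(C[0]+C[2]-C[1]-C[3]); print('yaw',np.arctan2(dx[1],dx[0]),np.arctan2(-dy[0],dy[1]))
# boss at 65: ellipse centre
print('boss',wristray(270+268/5,90+337/5,65,tp,q))
# holes
H=np.array([wristray(270+u/5,90+v/5,10,tp,q)[:2] for u,v in [(98,146),(393,110),(148,508),(425,480)]]);print(H.round(1),H.mean(0))
# horn tips z90
print([wristray(270+u/5,90+v/5,90,tp,q).round(1) for u,v in [(240,545),(340,535)]])
tp=[445.8,-21.7,300.5]
cc=wristray(280+300/7,120+259/7,24,tp,q); sh=wristray(280+210/7,120+403/7,14,tp,q); t=wristray(280+264/7,120+312/7,13,tp,q)
print('collar',cc,'head',sh,'tip',t, np.linalg.norm((sh-cc)[:2]),'screw dir',np.arctan2(*(sh-cc)[[1,0]]),np.arctan2(*(sh-t)[[1,0]]))
E
```

```text
[[ 575.4 -174.8]
 [ 584.8 -267.2]
 [ 461.2 -188.5]
 [ 473.5 -279.9]]
base centre [ 523.71707865 -227.60883519]
sides [np.float64(92.9), np.float64(92.3), np.float64(115.0), np.float64(112.1)]
yaw 0.11671249942452058 0.11786222768039482
boss [ 524.33358637 -227.24594164   65.        ]
[[ 567.1 -182.7]
 [ 576.1 -260.4]
 [ 468.5 -193.8]
 [ 476.7 -272.2]] [ 522.10281815 -227.26461094]
[array([ 480. , -220.7,   90. ]), array([ 482.4, -243.7,   90. ])]
collar [480.60417558 -24.37195878  24.        ] head [453.64182721  -8.39243753  14.        ] tip [469.79141496 -18.09073564  13.        ] 31.341878197916493 screw dir 2.6065872574825786 2.6007841676084427
```

```bash
python3 - <<'E'
from h import *
env.reach([440,-227,300],down(0.0)); env.move_l([440,-227,225]); s=st(); im=viewer.camera('wrist'); cv2.imwrite('pics/wu2.png',im)
crop(im,220,20,200,150,4,'pics/wu2c.png')
print(wproj([523.7,-227.5,145],s['tool_pos'],s['orientation']))
E
```

```text
t4.47 [ 440.6 -226.4  225.4] [-0.499  0.348  1.97   0.     0.823  1.071] F [0.  0.4 0.8] M [ 0.05 -0.03  0.  ] w88.3
[322.49860755 114.62749755]
```

View pics/wu2c.png

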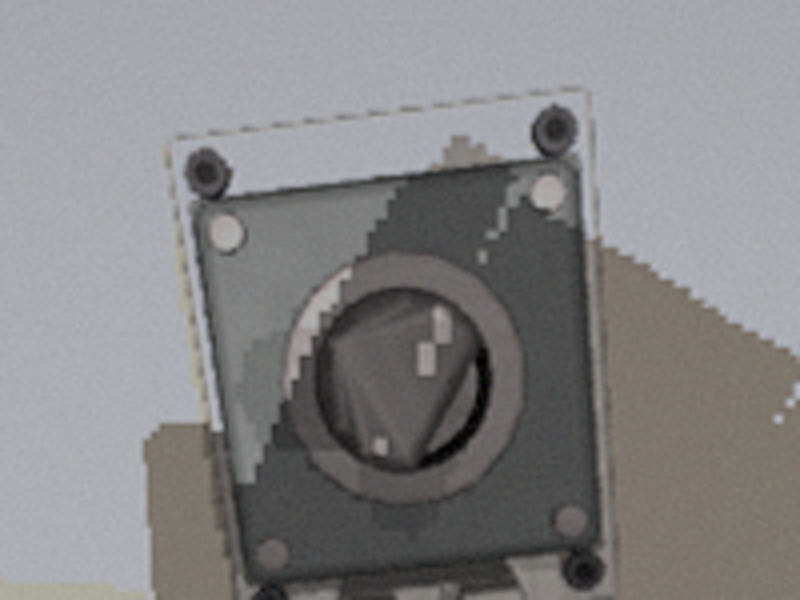

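```bash
python3 - <<'E'
from h import *
tp=[440.6,-226.4,225.4];q=down(0)
f=lambda u,v,z:wristray(220+u/4,20+v/4,z,tp,q).round(1)
print('boss',f(405,376,65),'flat corners',f(480,342,145),f(413,467,145),'left',f(327,378,140))
E
python3 - <<'E'
import cv2
from h import crop
im=cv2.imread('pics/wu2.png'); im=cv2.convertScaleAbs(im,alpha=2.2)
crop(im,290,80,60,60,10,'pics/wu2d.png')
E
```

```text
boss [ 524.1 -227.    65. ] flat corners [ 528.2 -236.6  145. ] [ 512.5 -228.   145. ] left [ 523.8 -216.5  140. ]
```

View pics/wu2d.png

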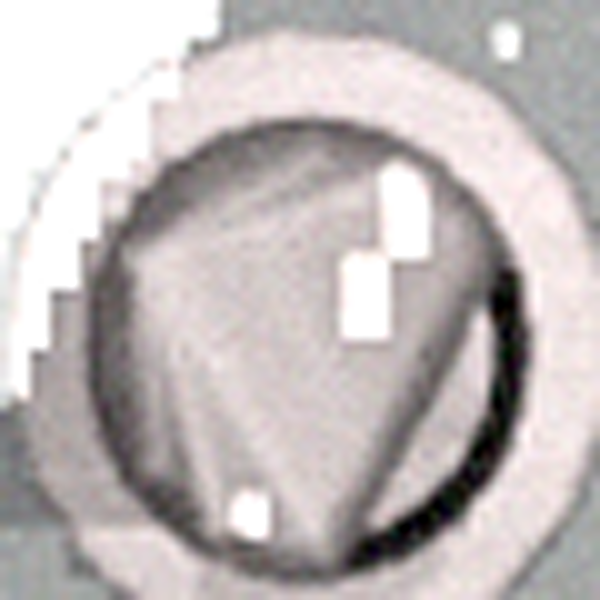

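```bash
cat >> h.py <<'E'
AX=np.array([523.8,-226.8]); UY=0.117
E
python3 - <<'E'
from h import *
n=np.array([np.cos(-2.07),np.sin(-2.07)])
p=AX-2.5*n
env.move_l([440,-227,285]); env.reach([*p,290],down(2.64)); env.move_l([*p,186],rate=120); s=st()
set_gripper(0); s=st()
im=viewer.camera('wrist'); cv2.imwrite('pics/g1.png',im)
E
```

```text
t8.28 [ 525.4 -224.8  186.6] [-0.425  0.504  1.824  0.     0.813 -1.494] F [-0.   0.9  0.4] M [ 0.02 -0.13 -0.02] w87.4
t9.34 [ 525.1 -224.5  186. ] [-0.425  0.504  1.825  0.     0.812 -1.494] F [ 0.4  0.3 -0.2] M [ 0.22 -0.24  0.02] w18.4
```

View pics/g1.png

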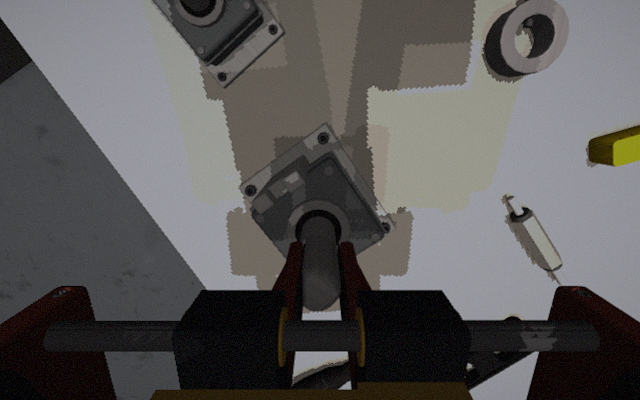

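```bash
python3 - <<'E'
from h import *
y0=2.64; y1=UY+np.pi/2
for k in range(1,5):
    y=y0+(y1-y0)*k/4; a=y-np.pi/2  # direction away from flat
    p=AX+2.5*np.array([np.cos(a),np.sin(a)])
    env.reach([*p,186],down(y)); s=st()
env.hold(0.3); s=st()
im=viewer.camera('wrist'); cv2.imwrite('pics/g2.png',im)
E
```

```text
t9.73 [ 525.4 -225.   186. ] [-0.425  0.505  1.823 -0.     0.813 -1.26 ] F [-0.4  0.1 -0.1] M [-0.09 -0.11 -0.08] w18.5
t10.07 [ 525.6 -225.6  186. ] [-4.260e-01  5.060e-01  1.822e+00 -1.000e-03  8.140e-01 -1.025e+00] F [-1.2 -2.4  0.3] M [-0.37  0.18 -0.05] w18.4
t10.42 [ 525.6 -226.2  186. ] [-4.270e-01  5.060e-01  1.822e+00 -1.000e-03  8.150e-01 -7.860e-01] F [-5.  -3.1  1.6] M [-0.5   0.39 -0.05] w18.5
t10.76 [ 525.5 -226.9  185.9] [-4.280e-01  5.060e-01  1.821e+00 -1.000e-03  8.150e-01 -5.490e-01] F [-4.8 -3.8  1.6] M [-0.67  0.54 -0.05] w18.3
t11.06 [ 525.5 -226.8  185.9] [-4.280e-01  5.060e-01  1.821e+00 -1.000e-03  8.150e-01 -5.490e-01] F [-4.6 -3.4  2.2] M [-0.61  0.56 -0.09] w18.9
```

View pics/g2.png

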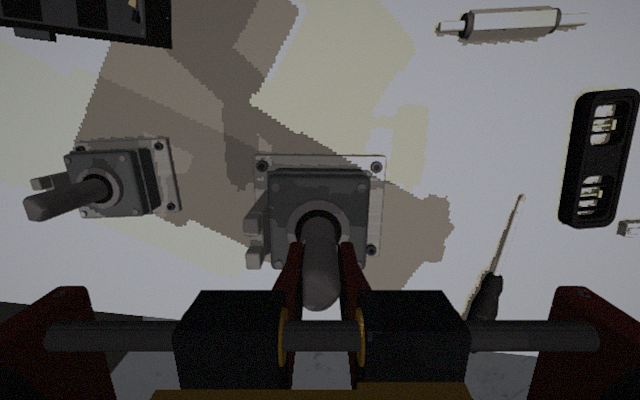

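```bash
python3 - <<'E'
from h import *
q=down(UY+np.pi/2)
for p in [(525.4,-226.9),(524.9,-227.3)]:
    env.move_l([*p,186],rot=q,rate=5); env.hold(0.15)
    F=np.mean([env.read_state()['force'] for _ in range(5)],0); print(p,F.round(2)); st()
E
```

```text
(525.4, -226.9) [-2.12 -1.35  0.3 ]
t11.60 [ 525.4 -226.9  186. ] [-0.428  0.506  1.822 -0.     0.814 -0.546] F [-2.1 -1.4  0.3] M [-0.28  0.15  0.06] w18.9
(524.9, -227.3) [ 2.33  3.39 -2.54]
t12.03 [ 525.2 -227.   186. ] [-4.290e-01  5.060e-01  1.822e+00  1.000e-03  8.130e-01 -5.470e-01] F [ 2.3  3.4 -2.5] M [ 0.4  -0.43  0.09] w18.6
```

```bash
python3 - <<'E'
from h import *
q=down(UY)
env.move_l([525.2,-227.0,186],rate=5)
set_gripper(88); p=[522.7,-227.0]
env.reach([*p,186],q); env.hold(0.1); st()
set_gripper(0); env.hold(0.1)
for d in [0,0.5,-0.5]:
    env.move_l([p[0],p[1]+d,186],rot=q,rate=5); env.hold(0.15)
    F=np.mean([env.read_state()['force'] for _ in range(5)],0); print(d,F.round(2)); st()
E
```

```text
t14.92 [ 522.7 -227.   186. ] [-0.431  0.503  1.827 -0.     0.811  1.023] F [ 0.3  0.8 -0. ] M [0.05 0.03 0.02] w87.7
0 [0.62 5.13 2.36]
t16.43 [ 522.6 -226.1  186. ] [-0.43   0.503  1.828  0.002  0.812  1.023] F [0.6 5.1 2.4] M [ 0.85 -0.08 -0.05] w23.5
0.5 [-0.42  5.96  1.96]
t16.82 [ 522.6 -226.1  186. ] [-4.290e-01  5.030e-01  1.828e+00  1.000e-03  8.120e-01  1.024e+00] F [-0.4  6.   2. ] M [ 0.97 -0.04 -0.04] w23.4
-0.5 [-0.43 10.23  3.87]
t17.32 [ 522.6 -226.3  186. ] [-0.43   0.503  1.827  0.002  0.813  1.022] F [-0.4 10.2  3.9] M [ 1.71 -0.09 -0.08] w23.2
```

```bash
python3 - <<'E'
from h import *
q=down(UY)
for d in [0.9,1.3]:
    env.move_l([522.7,-227.0+d,186],rot=q,rate=5); env.hold(0.3)
    F=np.mean([env.read_state()['force'] for _ in range(5)],0); print(d,F.round(2)); st()
E
```

```text
0.9 [-0.83  4.33  1.22]
t18.06 [ 522.6 -226.   186. ] [-0.429  0.503  1.828  0.     0.811  1.025] F [-0.8  4.3  1.2] M [ 0.85  0.22 -0.1 ] w23.6
1.3 [-3.68 -0.65  0.36]
t18.61 [ 522.6 -225.9  186. ] [-4.290e-01  5.020e-01  1.828e+00 -1.000e-03  8.110e-01  1.025e+00] F [-3.7 -0.7  0.4] M [ 0.02  0.45 -0.07] w23.3
```

```bash
sed -i 's/^AX=.*/AX=np.array([522.5,-225.9]); UY=0.117/' h.py; python3 - <<'E'
from h import *
set_gripper(88); env.move_l([522.6,-225.9,240],rate=200); env.move_l([440,-226,225],rot=down(0),rate=150); env.hold(.1); s=st(); im=viewer.camera('wrist'); cv2.imwrite('pics/wu3.png',im)
im=cv2.convertScaleAbs(im,alpha=1.8)
crop(im,260,60,120,120,5,'pics/wu3c.png')
print(wproj([*AX,145],s['tool_pos'],s['orientation']))
E
```

```text
t20.92 [ 441.1 -226.3  225.2] [-0.498  0.349  1.97   0.     0.821  1.072] F [-0.1  0.2 -0.2] M [ 0.05 -0.07 -0.02] w87.9
[319.59698223 118.14270585]
```

View pics/wu3c.png

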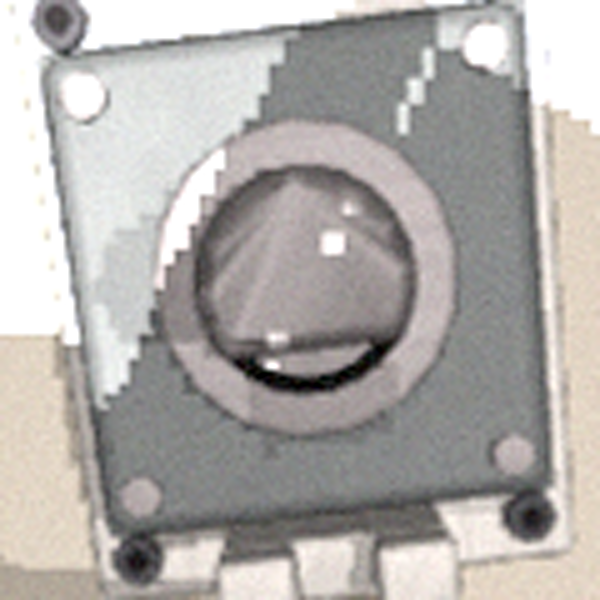

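```bash
python3 - <<'E'
from h import *
env.move_l([440,-226,290],rate=300); env.reach([397,-24,230],down(0)); env.move_l([397,-24,165]); env.hold(.1); s=st(); im=viewer.camera('wrist'); cv2.imwrite('pics/wc2.png',im)
im=cv2.convertScaleAbs(im,alpha=1.5)
crop(im,260,60,120,120,5,'pics/wc2c.png')
E
```

```text
t22.88 [397.8 -24.4 165.8] [-0.091  0.349  2.203 -0.     0.588  1.48 ] F [-0.3 -0.8  0. ] M [-0.01  0.06  0.04] w87.7
```

View pics/wc2c.png

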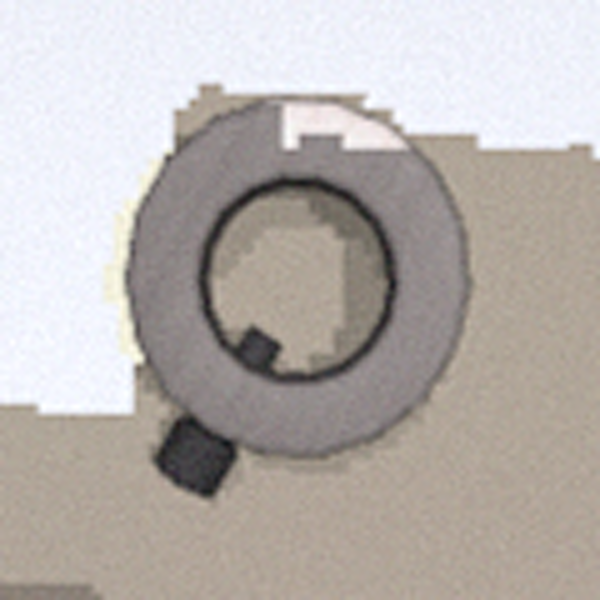

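```bash
python3 - <<'E'
from h import *
tp=[397.4,-24.2,165.4];q=down(0)
f=lambda u,v,z:wristray(260+u/5,60+v/5,z,tp,q)
c=f(299,277,24);h=f(196,456,15);t=f(260,348,14.5);print(c,h,t,np.arctan2(*(h-c)[[1,0]]),np.arctan2(*(h-t)[[1,0]]))
print(np.linalg.norm((f(130,277,24)-f(468,277,24))))
# bias check with shaft view wu3: bore hole/boss
tp=[440.6,-226.15,225.1]
g=lambda u,v,z:wristray(260+u/5,60+v/5,z,tp,q); print('boss',g(306,277,65))
E
```

```text
[479.95513714 -23.74498891  24.        ] [453.63174676  -7.84201588  15.        ] [469.69442094 -17.81461784  14.5       ] 2.5981357090252524 2.5859790998753707
48.27209550890499
boss [ 523.10686059 -226.71356021   65.        ]
```

```bash
python3 - <<'E'
from h import *
q=down(2.598-np.pi); p=[479.6,-23.3]
env.reach([*p,180],q); env.move_l([*p,84],rate=120,f_stop=15); st()
set_gripper(0); env.hold(0.1); st()
im=viewer.camera('wrist'); cv2.imwrite('pics/k1.png',im)
env.move_l([*p,150],rate=100); st()
im=viewer.camera('wrist'); cv2.imwrite('pics/k2.png',im)
E
```

```text
t24.48 [479.8 -23.3  84.4] [-0.073  0.599  2.047  0.     0.495  2.041] F [1.2 0.1 0.5] M [0.03 0.06 0.02] w87.6
t25.27 [479.7 -23.3  84.1] [-0.073  0.6    2.047 -0.     0.495  2.041] F [ 0.3 -1.1  3.2] M [0.07 0.1  0.02] w50.2
t26.12 [479.2 -23.3 149.7] [-0.073  0.467  2.037 -0.     0.638  2.041] F [ 1.1 -0.8 -2.9] M [ 0.03 -0.06  0.01] w50.3
```

View pics/k2.png

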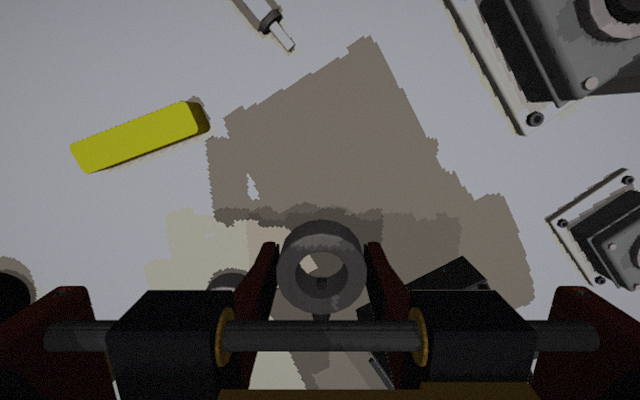

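```bash
python3 - <<'E'
from h import *
im=cv2.imread('pics/k2.png'); im=cv2.convertScaleAbs(im,alpha=2.2); crop(im,260,205,120,120,5,'pics/k2c.png')
p=viewer.camera_params('wrist');T=p['tool_from_camera'];Ti=np.linalg.inv(T)
def pr(P):
    c=Ti[:3,:3]@np.array(P)+Ti[:3,3]; return np.array([p['cx']+p['fx']*c[0]/-c[2],p['cy']-p['fy']*c[1]/-c[2]])
for dx in (-2,0,2):
    o=np.array([pr([dx+25*np.cos(a),25*np.sin(a),60]) for a in np.linspace(0,6.283,73)]); i=np.array([pr([dx+14*np.cos(a),14*np.sin(a),60]) for a in np.linspace(0,6.283,73)])
    f=lambda o:((np.r_[o.min(0),o.max(0)]-[260,205,260,205])*5).round()
    print(dx,f(o),f(i),((pr([dx-9,0,72])-[260,205])*5).round())
E
```

```text
-2 [ 73. 162. 538. 572.] [176. 259. 435. 488.] [305. 390.]
0 [ 73. 144. 538. 557.] [175. 242. 436. 473.] [305. 375.]
2 [ 72. 126. 539. 542.] [175. 224. 436. 457.] [305. 360.]
```

View pics/k2c.png

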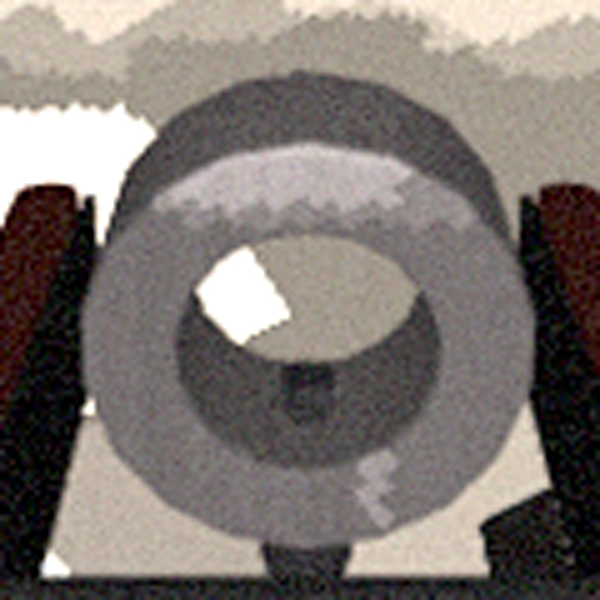

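```bash
python3 - <<'E'
from h import *
q=down(UY)
env.move_l([479.6,-23.3,250],rate=200)
env.reach([*AX,260],q); env.move_l([*AX,236],rate=60); env.hold(.1); st()
r=env.move_l([*AX,214],rate=25,f_stop=6); print(r); st()
im=viewer.camera('wrist'); cv2.imwrite('pics/i1.png',im)
E
```

```text
t28.43 [ 522.7 -226.   236.2] [-0.429  0.428  1.803  0.     0.91   1.025] F [ 0.  -0.  -2.7] M [ 0.02 -0.03  0.  ] w50.2
False
t29.47 [ 522.6 -225.9  214.1] [-0.429  0.46   1.816 -0.     0.866  1.025] F [-0.1  0.  -2.8] M [-0.04 -0.03 -0.03] w50.5
```

View pics/i1.png

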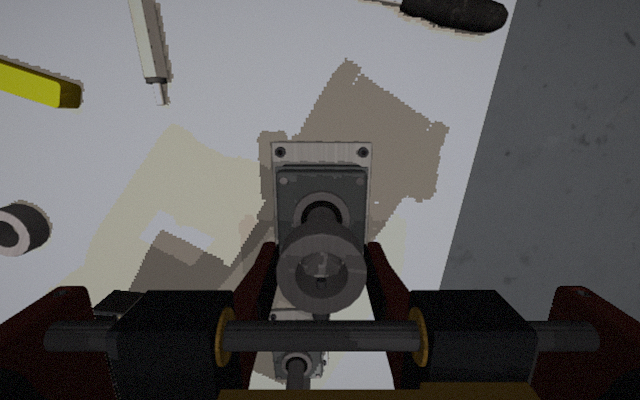

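```bash
python3 - <<'E'
from h import *
r=env.move_l([*AX,205],rate=25,f_stop=8); print(r); env.hold(.1); st()
u=np.array([np.cos(UY),np.sin(UY)])
r=env.move_l([*(AX+5*u),205],rate=4,f_stop=4); print(r); env.hold(.2)
for _ in range(3): st(); env.hold(.1)
im=viewer.camera('wrist'); cv2.imwrite('pics/i2.png',im)
im=cv2.convertScaleAbs(im,alpha=2.2);crop(im,260,185,120,140,5,'pics/i2c.png')
im=viewer.camera('scene');crop(im,280,190,110,100,6,'pics/i2s.png')
E
```

```text
False
t30.12 [ 522.6 -225.9  205. ] [-0.429  0.473  1.82   0.     0.848  1.025] F [-0.9 -0.  -2.9] M [ 0.01 -0.04  0.02] w50.1
True
t31.17 [ 524.3 -225.1  203.6] [-4.260e-01  4.780e-01  1.816e+00 -1.000e-03  8.520e-01  1.028e+00] F [ 0.4  0.5 -3.6] M [ 0.02 -0.01 -0.01] w50.4
t31.27 [ 524.3 -225.1  203.6] [-4.260e-01  4.780e-01  1.816e+00 -1.000e-03  8.520e-01  1.028e+00] F [-1.1  0.2 -2.2] M [ 0.01 -0.06 -0.07] w50.1
t31.37 [ 524.4 -225.1  203.7] [-4.260e-01  4.780e-01  1.815e+00 -1.000e-03  8.520e-01  1.028e+00] F [-0.2  0.  -3.4] M [0.01 0.01 0.01] w49.9
```

View pics/i2c.png

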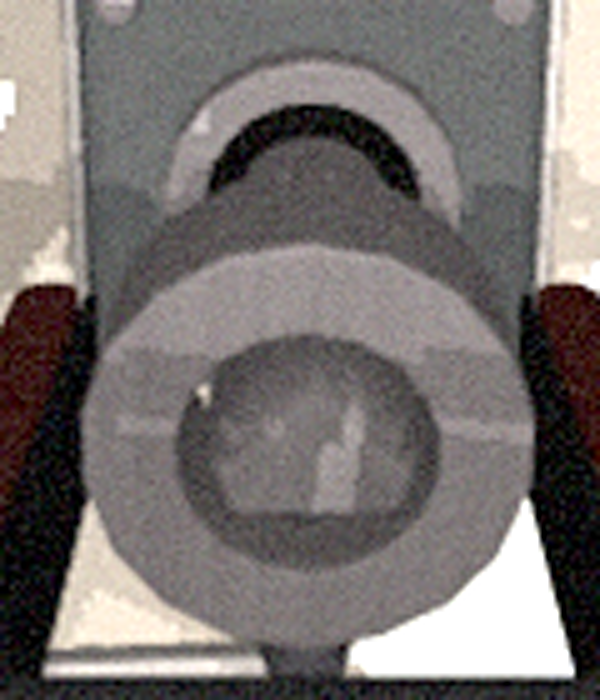

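View pics/i2s.png

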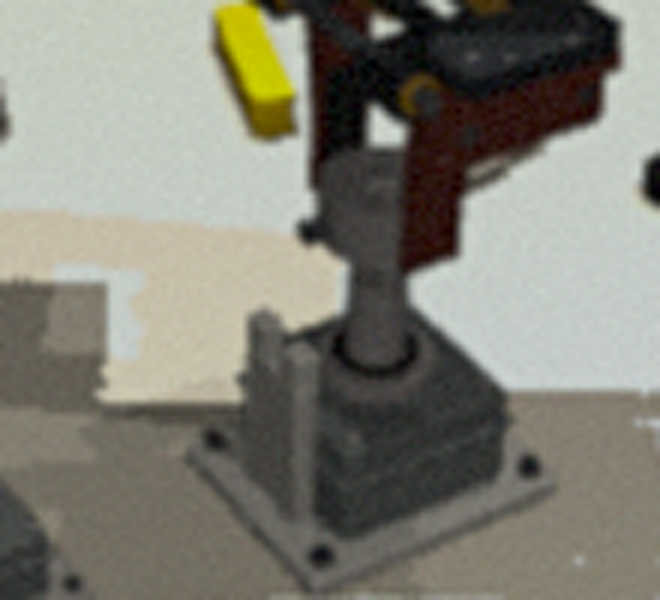

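```bash
python3 - <<'E'
from h import *
u=np.array([np.cos(UY),np.sin(UY)]); q=down(UY)
for d in [1.8,2.3,2.8,3.3,3.8,4.3]:
    env.move_l([*(AX+d*u),205],rot=q,rate=5); env.hold(.2)
    F=np.mean([(env.read_state()['force'],env.hold(.02))[0] for _ in range(5)],0); s=env.read_state(); print(d,F.round(2),s['tool_pos'].round(2),s['wrist_torque'].round(2),'act',((s['tool_pos'][:2]-AX)@u).round(2))
    if F[:2]@u<-7: break
print(s['time_s'])
E
```

```text
1.8 [ 0.01  0.41 -2.87] [ 524.29 -225.7   205.  ] [-0.    0.02 -0.02] act 1.8
2.3 [ 0.04  0.25 -2.76] [ 524.79 -225.63  204.99] [ 0.02  0.02 -0.  ] act 2.31
2.8 [-1.1  -0.03 -2.54] [ 525.17 -225.57  204.96] [-0.03  0.27  0.02] act 2.69
3.3 [-4.78 -1.15 -1.15] [ 525.35 -225.5   204.87] [-0.27  0.93  0.  ] act 2.87
3.8 [-6.45 -1.94 -0.07] [ 525.51 -225.47  204.82] [-0.34  1.17  0.03] act 3.04
4.3 [-7.89 -2.69  0.89] [ 525.59 -225.45  204.75] [-0.45  1.37  0.04] act 3.12
34.925
```

```bash
python3 - <<'E'
from h import *
s=st()
im=viewer.camera('wrist'); cv2.imwrite('pics/i3.png',im)
im=cv2.convertScaleAbs(im,alpha=2.5);crop(im,290,245,66,60,10,'pics/i3c.png')
im=viewer.camera('scene');im=cv2.convertScaleAbs(im,alpha=1.6);crop(im,280,190,110,80,7,'pics/i3s.png')
E
```

```text
t34.92 [ 525.6 -225.4  204.7] [-4.260e-01  4.780e-01  1.813e+00 -1.000e-03  8.530e-01  1.029e+00] F [-8.5 -2.   0.6] M [-0.45  1.37  0.04] w50.0
```

View pics/i3c.png

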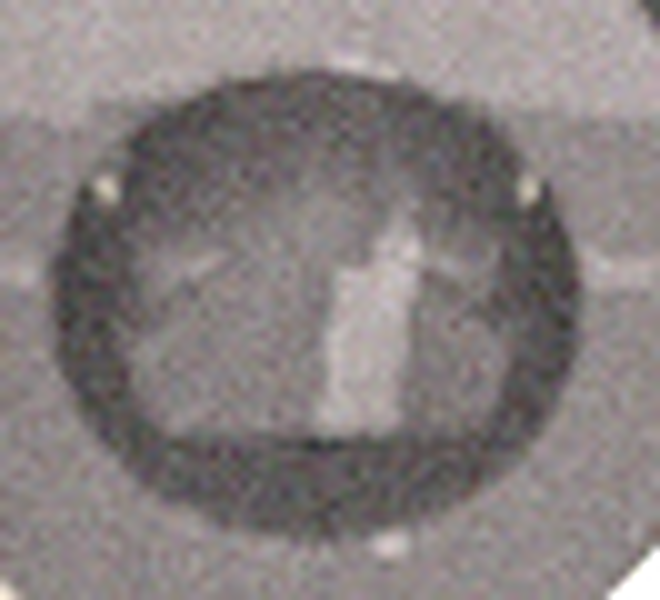

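View pics/i3s.png

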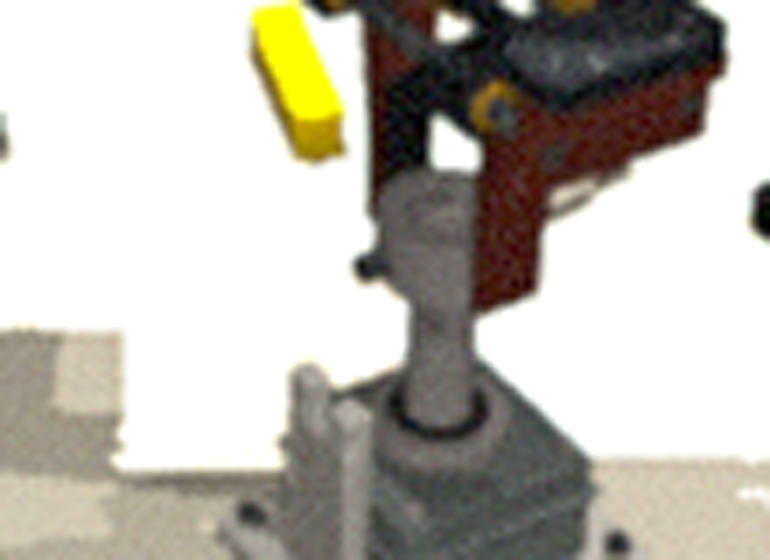

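```bash
python3 - <<'E'
from h import *
env.hold(1.0); s=st(); env.hold(.3); s=st()
workorder.sign_off()
E
```

```text
t36.02 [ 525.6 -225.5  204.8] [-4.260e-01  4.780e-01  1.813e+00 -1.000e-03  8.530e-01  1.029e+00] F [-8.3 -2.6  0.1] M [-0.45  1.43 -0.02] w50.2
t36.33 [ 525.6 -225.5  204.7] [-4.260e-01  4.780e-01  1.813e+00 -1.000e-03  8.530e-01  1.029e+00] F [-7.4 -1.4 -0. ] M [-0.38  1.42  0.03] w50.2
the job is handed in; nothing more can be done
```

I turned the shaft so its flat faces the key rest, put the collar with the screw over it, and handed the job in while still holding it pressed on the flat. The clock read 36.3 s of the 64 s allowed, and no verdict was reported.

- **Shaft:** I gripped it across the flat and turned it about 0.95 rad. In the wrist picture the flat's edge then ran parallel to the front edge of the housing.
- **Collar:** I took the ring with the screw and left the plain spacer alone. It went down the shaft without touching.
- **Height:** By the arm's position, its top should be within about 1 mm of flush with the shaft end.
- **Press:** The screw met resistance after about 2.7 mm of travel; 2 mm was expected, so my axis estimate was a little off. Over the last second before hand-in the push held steady at about 7–9 N.
- **Final pictures:** The collar is centred sideways to about 0.2 mm and the flat's edge is still square to the tool. From the wrist picture I judge the screw tip to be on the flat, within about 0.5 mm. I checked level only by eye in the scene picture.

**One check that disagreed:** the first force-stopped push ended early with no contact and left the arm about 1.4 mm low. I put the height back and repeated the push in small steps. I did not move any of the other loose things.

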